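# Latch the glaze chest and lock it with its pin

## Task

Lock the small wooden chest: swing the steel strap latch on its lid down until it lies in the forked catch, then push the wooden-handled steel pin, which is parked in the wooden rest block, through both holes of the catch from either side until its handle is up against the catch, and let go. In the block only the tip half of the pin can be gripped, so lay it down on the table and take it again by its handle. Leave the pot, cup and bottle where they are.

Things in the scene. Friction and masses are not known exactly. Their poses are not given: they have to be found in the camera images.
- chest: fixed plywood chest, 184 (its x, depth) x 204 (y, width) x 80 mm high (flat lid top at 80); origin at the centre of its underside. On the lid's middle line (y = 0) stand the strap latch's hinge (chest x = +50 mm) and the forked catch (chest x = -30 mm). It does not move when pushed
- catch_eye (a point): centre of the catch's two holes, midway between its cheeks, 26 mm above the lid top; axes as the chest's. The catch is a steel fork: two upright cheeks 4 mm thick, 30 mm long in x, 40 mm high above the lid, 20 mm apart (outer faces at y = +14 and -14 mm), each with a 14 mm hole, in line along y. The closed latch strap lies between the cheeks, just under the holes
- hasp_hinge (a point): centre of the strap latch's hinge axis (along chest y), 12.5 mm above the lid top, 80 mm behind (+x) the catch; its brackets reach 17 mm above the lid, 15 mm to either side
- hasp (a joint): angle of the strap latch, rad: 0 = level in the catch, at its stop; grows as its free end rises (1.57 = upright); starts at 1.0 to 1.4. Stiff hinge (0.06 N m): it stays where left, push it all the way (1 to 2 N). The strap is a steel bar 5 mm thick, 16 wide, reaching 125 mm from the hinge axis, its middle plane through that axis (30 mm past the catch); closed, its top is 15 mm above the lid
- hasp_tip (a point): on the strap's middle plane 121 mm from the hinge axis, where a small rolled end (9 mm thick) runs across it
- pin_rest: fixed wooden block, 96 (its x) x 56 (y) x 44 mm high; origin at the centre of its underside. An open-topped slot along x, floor 28 mm up, holds the pin: 28 mm wide round the handle, 14 mm wide round the root of the shaft; its walls stand higher than the pin. About 34 mm of the shaft sticks out past the block's +x end (x = 48 mm), 33 mm above the table. The pin lifts straight up out of it
- pin: loose pin, 60 g: round steel shaft 10 mm thick, 64 mm long (last 9 mm tapered to 4 mm), flat wooden handle 24 mm wide (y), 10 mm thick (z), 51 mm long (grip it between x = -40 and -5 mm). Origin on the shaft's axis at the shoulder where the handle begins; +x points to the tip. It balances at about x = +20 mm. Lying flat, its origin is 5 mm above the surface
- pin_tip (a point): the tip of the pin, 64 mm from its origin along pin x
- coil_pot: bystander: bone-dry coil pot, 104 mm across, 83 mm high; origin under its centre
- bisque_cup: bystander: small bisque cup, 55 mm across, 58 mm high; origin under its centre
- squeeze_bottle: bystander: squeeze bottle, 34 mm across, 87 mm high; origin under its centre

How it is judged:
On the way:
1. the strap latch is swung down and lies in its catch (value of joint hasp below 0.06 rad), for 0.2 s.
At the end, for the whole second after the job is handed in: The strap latch lies in its catch (within 0.06 rad of its stop); the pin is through both holes of the catch, from either side, with its handle's shoulder within about 6 mm of the near cheek's outer face and its tip out beyond the far cheek; it is released and at rest (value of joint hasp below 0.06 rad and ((y of pin in the frame of catch_eye between 0.011 and 0.02 m and y of pin_tip in the frame of catch_eye below -0.03 m) or (y of pin in the frame of catch_eye between -0.02 and -0.011 m and y of pin_tip in the frame of catch_eye above 0.03 m)) and x of pin in the frame of catch_eye between -0.006 and 0.006 m and z of pin in the frame of catch_eye between -0.008 and 0.006 m and x of pin_tip in the frame of catch_eye between -0.016 and 0.016 m and z of pin_tip in the frame of catch_eye between -0.016 and 0.016 m and linear speed of pin below 0.02 m/s); the robot touches nothing.
It fails at once if the coil pot, cup or bottle is shifted by more than 3 cm (distance of any of coil_pot, bisque_cup, squeeze_bottle from where it was at the start of the episode above 0.03 m).
It also fails if it takes over 72 s, if anything falls off the work surface, if the arm or the gripper's body presses on something with over 40 N, if the wrist force passes 120 N, or if a joint passes its speed limit or range.

## Robot

A 7-joint arm with a two-finger parallel gripper is mounted at the origin on the work surface; the furniture and walls round the work are solid. World frame = base frame: x ahead of the robot, y to its left, z up, the work surface at z = 0. Lengths are in m, angles in rad, forces in N, time in s.
With the tool pointing down it reaches from about 0.4 to 0.9 m from the base axis. Payload 5.5 kg.
Tool frame: the origin (TCP) lies midway between the tips of the shut fingers; the grasp point (between the pads) lies 19 mm behind it (manip.grip_depth is the distance from the TCP to the grasp point, in m); z points along the fingers, y is the line along which they close (so a half turn about z gives the same grasp; the last joint's range is limited). The gripper opens to 92 mm and grips with 3 to 60 N. Pads are 19 mm wide; open, the fingers measure 130 mm over their backs; the gripper's body (75 mm by 190 mm) begins 47 mm behind the grasp point.
Start: joints at [1.537, 0.501, -0.427, 1.55, 0.221, 1.138, -0.21], TCP at [0.19, -0.622, 0.227] pointing down, gripper open.
Joint ranges: [-2.88, 2.88], [-0.31, 2.03], [-1.54, 1.56], [0.2, 2.42], [-1.41, 4.55], [0.19, 2.02], [-2.57, 2.57]. Speed limits (rad/s): [2.57, 2.57, 3.14, 3.14, 3.14, 3.14, 3.14].

## Interface

Orientations are given as a unit quaternion [x, y, z, w].
In Python, from bench import manip gives the robot as it stands. Calls block until the motion is done:
- manip.move_pose(position, orientation): joint-space move of the TCP to a pose.
- manip.servo_line(position, ori=None, vel=0.15): straight line of the TCP; ori=None keeps the orientation; vel is the mean speed in m/s.
- manip.movej(angles): joint-space move.
- manip.open() and manip.close(f_grip=None): open the fingers fully, or close them until they stop; f_grip is the grip in N (None keeps the last).
- manip.sleep(seconds).
- manip.solve_ik(position, orientation): joint angles nearest the present ones, or None.
- manip.get_image(name): name is "scene" or "top"; returns the picture (480x640x3 uint8, red, green, blue); there is no depth.
- manip.get_calibration(name): a dict with "vfov" (degrees; the focal length in pixels is half the picture's height over the tangent of half this angle, whatever the lens; pixels are square), "cx", "cy" (the principal point, pixels), "eye" and "attitude" of the camera in the world. Camera axes: x right, y down, z forward; pixel columns grow to the right and rows downward; lengths in m; the calibration is good to about 2 mm. A picture is of the moment at which its call begins. get_calibration takes no time and is no camera call.
A pose or a line that the arm cannot do raises manip.PlanningError and nothing moves.
- manip.hand_in(): hands the job in; it is judged then, once.
Readings, each from a call of its own:
- manip.current_clock(): time.
- manip.current_q(): joint angles.
- manip.current_joint_velocities(): joint speeds.
- manip.current_tau(): joint torques, N m.
- manip.current_tool_pos(): TCP position.
- manip.current_tcp_rot(): TCP orientation.
- manip.current_force(): force on the tool from outside, world axes, zero at the start.
- manip.current_wrist_torque(): the same for the moment, N m.
- manip.current_finger_gap(): finger opening in m.
- manip.current_gripper_force(): force on a finger pad.
Only numpy, scipy, OpenCV 4.12 (cv2) and the standard library are available. Lean on these libraries where they do the work, as an engineer would, in place of code of your own. Each camera call takes 0.05 s, during which the arm holds its last target. There are 200 camera calls.

## Working session

There is one attempt and no reset: what is moved stays moved. The work goes in short steps, each a Python script; the robot and the scene stay as the last script left them, time stands still between calls to the robot, and variables do not carry over. Pictures are saved under pics/ and viewed, at most 10 in all, crops included, and the job is handed in when it is done.

```bash
mkdir -p pics; ls
python3 - <<'E'
from bench import manip
import cv2
for n in("scene","top"):
    cv2.imwrite(f"pics/{n}0.png",manip.get_image(n)[:,:,::-1]); print(n,manip.get_calibration(n))
print(manip.current_tool_pos(),manip.current_tcp_rot(),manip.current_clock(),manip.grip_depth)
E
```

```text
bench.py
pics
scene {'vfov': 49.67297475522358, 'cx': 318.32141931668855, 'cy': 233.297138602786, 'eye': array([0.0548695 , 0.66806865, 0.54683281]), 'attitude': array([-0.26844399,  0.81534477, -0.48544053,  0.16582586])}
top {'vfov': 51.96217270741561, 'cx': 319.4048755929605, 'cy': 238.69313138104943, 'eye': array([0.39816305, 0.01150198, 1.08483014]), 'attitude': array([ 0.70499346, -0.70405995,  0.0686635 , -0.05068659])}
[ 0.18988828 -0.62101269  0.22580321] [ 9.89007823e-01  1.47860784e-01 -9.37774309e-05 -8.39991149e-04] 0.1 0.0188
```

View pics/scene0.png

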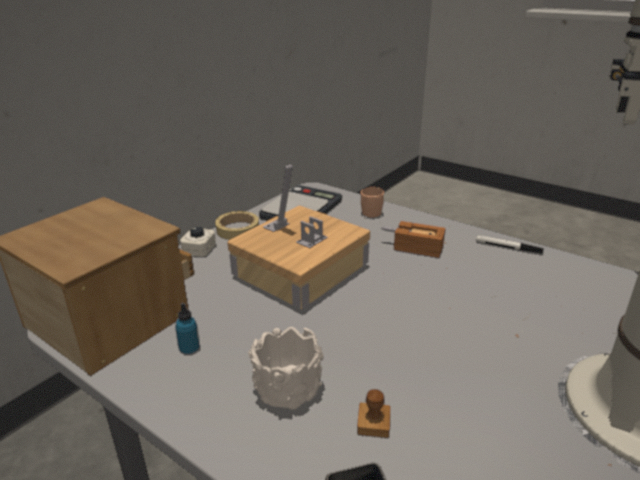

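View pics/top0.png

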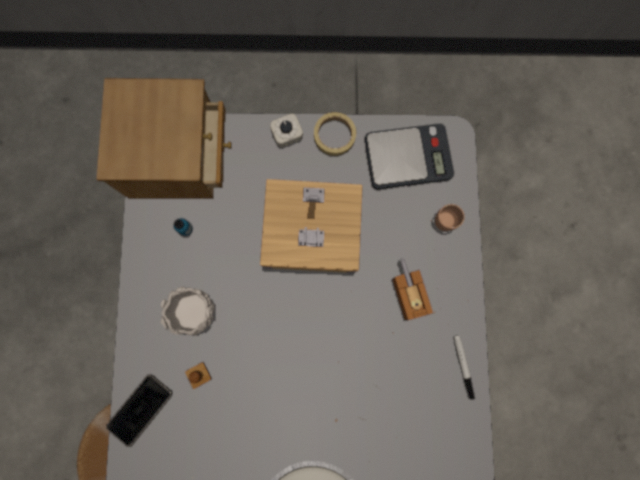

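The scene picture shows the chest (235–370, 165–310) with its strap near-upright and the pin block at (420, 238). In the top picture, the chest spans about (262–362, 180–272) and the block is at (413, 295) with the pin pointing up-left. I'll zoom in for accurate corners.

Run:
```python
import cv2
a=cv2.imread("pics/top0.png")[170:330,250:450]; cv2.imwrite("pics/ctop.png",cv2.resize(a,None,fx=4,fy=3.75,interpolation=cv2.INTER_CUBIC))
b=cv2.imread("pics/scene0.png")[155:315,225:465]; cv2.imwrite("pics/cscene.png",cv2.resize(b,None,fx=3.333333,fy=3.33333333,interpolation=cv2.INTER_CUBIC))
```

```text
(no output)
```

View pics/ctop.png

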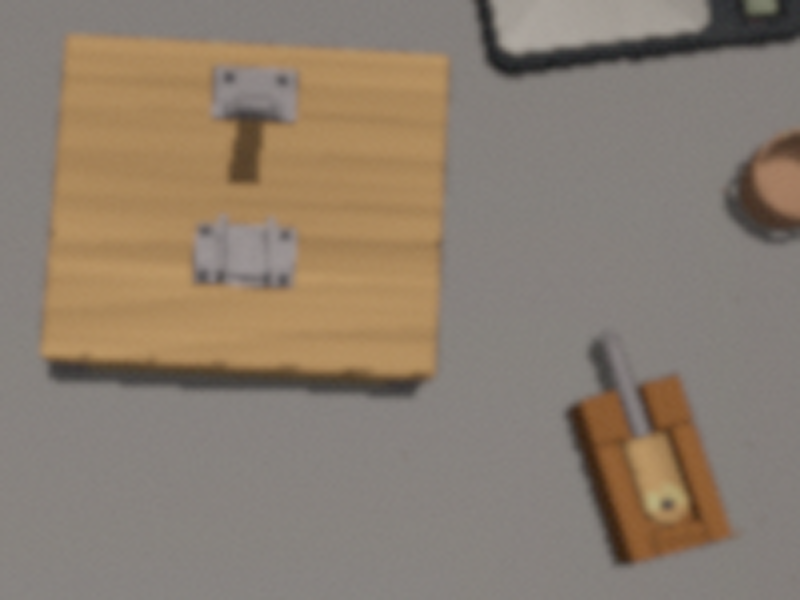

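View pics/cscene.png

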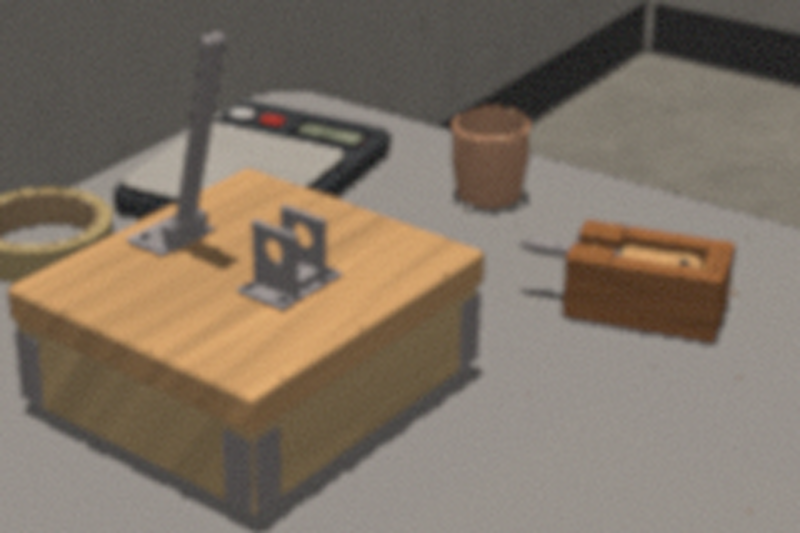

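The top crop shows the lid corners at (67,36), (447,55), (435,377), (42,357). The block-top corners are at (570,408), (678,376), (733,538), (628,562) and the pin tip is at (610,335). The scene crop gives the lid corners (12,290), (247,170), (483,257), (255,403) and the strap tip at (213,38). I'll fit poses to these.

```bash
cat > h.py <<'E'
import numpy as np
from scipy.spatial.transform import Rotation as R
from scipy.optimize import least_squares
from bench import manip
class Cam:
    def __init__(s,n):
        c=manip.get_calibration(n); s.f=240/np.tan(np.radians(c["vfov"]/2)); s.c=np.array([c["cx"],c["cy"]]); s.e=c["eye"]; s.r=R.from_quat(c["attitude"])
    def px(s,P):
        p=s.r.inv().apply(np.atleast_2d(P)-s.e); return p[:,:2]/p[:,2:]*s.f+s.c
    def onz(s,uv,z):
        d=s.r.apply(np.r_[(np.array(uv)-s.c)/s.f,1]); return s.e+d*(z-s.e[2])/d[2]
def w(pose,P):  # pose x,y,yaw
    return R.from_euler('z',pose[2]).apply(np.atleast_2d(P))+[pose[0],pose[1],0]
def fit(obs,x0): # obs: list of (cam, pts3, px)
    return least_squares(lambda x:np.concatenate([(c.px(w(x,P))-uv).ravel() for c,P,uv in obs]),x0,loss='soft_l1')
E
cat > m.py <<'E'
from h import *
T,S=Cam("top"),Cam("scene")
t=lambda a:(np.array(a,float)+.5)/[4,3.75]-.5+[250,170]
s=lambda a:(np.array(a,float)+.5)/3.33333-.5+[225,155]
np.set_printoptions(precision=4,suppress=True)
lid=np.array([[.092,.102,.08],[.092,-.102,.08],[-.092,-.102,.08],[-.092,.102,.08]])
ut=t([(67,36),(447,55),(435,377),(42,357)]); us=s([(12,290),(247,170),(483,257),(255,403)])
for o in ([(T,lid,ut)],[(S,lid,us)],[(T,lid,ut),(S,lid,us)]):
    r=fit(o,[.6,.05,0]); print("chest",r.x); print((r.fun.reshape(-1,2)))
C=r.x
blk=np.array([[.048,.028,.044],[.048,-.028,.044],[-.048,-.028,.044],[-.048,.028,.044]])
bt=t([(570,408),(678,376),(733,538),(628,562)]); bs=s([(583,222),(735,242),(722,272),(566,260)])
tip=np.array([[.082,0,.033]]);tt=t([(610,335)]);ts=s([(524,244)])
# scene order: image-left end is +x; far edge is -y
bso=blk[[1,2,3,0]]
for o in ([(T,blk,bt),(T,tip,tt)],[(S,bso,bs),(S,tip,ts)],[(T,blk,bt),(S,bso,bs),(T,tip,tt),(S,tip,ts)]):
    r=fit(o,[.47,-.2,.2]); print("rest",r.x); print((r.fun.reshape(-1,2)))
g=lambda a:w(C,[.05-.121*np.cos(a[0]),0,.0925+.121*np.sin(a[0])])
r=least_squares(lambda a:(S.px(g(a))-s([(213,40)])).ravel(),[1.2]);print("hasp",r.x,r.fun, g(r.x))
E
python3 m.py
```

```text
chest [ 0.6007  0.0018 -0.051 ]
[[-0.6977 -0.6381]
 [ 0.7633 -0.3304]
 [ 0.5856  0.373 ]
 [-0.6185  0.457 ]]
chest [ 0.5997  0.0049 -0.0466]
[[-2.1331  0.3275]
 [ 0.2272 -0.5555]
 [ 1.5478 -1.3321]
 [-0.0943  0.3066]]
chest [ 0.6006  0.0028 -0.0485]
[[-1.2968 -0.4899]
 [ 0.1826 -0.416 ]
 [ 0.2115  0.2964]
 [-1.0106  0.629 ]
 [-1.6845 -0.3155]
 [ 0.6137 -0.9982]
 [ 1.7328 -1.8036]
 [ 0.0835 -0.4095]]
rest [ 0.4556 -0.2131  0.2676]
[[ 1.7808 -1.7569]
 [-0.1845 -0.1184]
 [-0.3943  0.5795]
 [ 0.5091  1.338 ]
 [-1.2968 -0.3787]]
rest [ 0.4581 -0.2142  0.306 ]
[[ 0.1821 -0.941 ]
 [ 0.1739 -0.4642]
 [ 0.5255  2.873 ]
 [-0.165  -0.6152]
 [-0.9304  0.4869]]
rest [ 0.4566 -0.2129  0.2778]
[[ 1.4777 -2.0317]
 [-0.5694 -0.65  ]
 [-0.344  -0.0948]
 [ 0.6472  0.9271]
 [ 0.9861 -0.7436]
 [ 0.8542  0.3121]
 [ 0.4246  3.5959]
 [-0.0868 -0.5179]
 [-1.7878 -0.7317]
 [-0.3883  0.4377]]
hasp [1.3569] [-0.4705  0.8207] [[0.6249 0.0017 0.2107]]
```

```bash
cat >> h.py <<'E'
C=np.array([.6003,.003,-.0495]); REST=np.array([.4566,-.2129,.275])
def Q(yaw): # tool down, tool x along yaw
    return R.from_matrix(np.array([[np.cos(yaw),np.sin(yaw),0],[np.sin(yaw),-np.cos(yaw),0],[0,0,-1]]).T).as_quat()
F=lambda:np.round(manip.current_force(),1)
E
python3 - <<'E'
from m import *
from h import *
print("--- catch check")
s_=lambda p:(p-[225,155]+.5)*3.33333-.5
t_=lambda p:(p-[250,170]+.5)*[4,3.75]-.5
print("hole+y,-y scene",s_(S.px(w(C,[[-.03,.014,.106],[-.03,-.010,.106]]))), "obs 276,250 / 302,233")
print("cheek tops top-view",t_(T.px(w(C,[[-.045,.012,.12],[-.015,.012,.12],[-.045,-.012,.12],[-.015,-.012,.12]]))))
for yaw in (C[2],C[2]+np.pi): print(manip.solve_ik(w(C,[.06,0,.25])[0],Q(yaw)))
# lay spots
for x in (.39,.4,.41):
  for y in (.05,.115):
    for yaw in (np.pi/2,-np.pi/2): print(x,y,yaw,manip.solve_ik([x,y,.002],Q(yaw)))
for yaw in (.275,.275+np.pi): print("rest",manip.solve_ik(np.r_[w(REST,[.065,0,0])[0][:2],.03],Q(yaw)))
for yaw in (C[2]+np.pi/2,C[2]-np.pi/2): print("ins",manip.solve_ik(w(C,[-.03,-.03,.1])[0],Q(yaw)),manip.solve_ik(w(C,[-.03,-.12,.1])[0],Q(yaw)))
print("pot",T.onz([190,312],.04),"cup",T.onz([448,218],.03),"gap",manip.current_finger_gap())
E
```

```text
chest [ 0.6007  0.0018 -0.051 ]
[[-0.6977 -0.6381]
 [ 0.7633 -0.3304]
 [ 0.5856  0.373 ]
 [-0.6185  0.457 ]]
chest [ 0.5997  0.0049 -0.0466]
[[-2.1331  0.3275]
 [ 0.2272 -0.5555]
 [ 1.5478 -1.3321]
 [-0.0943  0.3066]]
chest [ 0.6006  0.0028 -0.0485]
[[-1.2968 -0.4899]
 [ 0.1826 -0.416 ]
 [ 0.2115  0.2964]
 [-1.0106  0.629 ]
 [-1.6845 -0.3155]
 [ 0.6137 -0.9982]
 [ 1.7328 -1.8036]
 [ 0.0835 -0.4095]]
rest [ 0.4556 -0.2131  0.2676]
[[ 1.7808 -1.7569]
 [-0.1845 -0.1184]
 [-0.3943  0.5795]
 [ 0.5091  1.338 ]
 [-1.2968 -0.3787]]
rest [ 0.4581 -0.2142  0.306 ]
[[ 0.1821 -0.941 ]
 [ 0.1739 -0.4642]
 [ 0.5255  2.873 ]
 [-0.165  -0.6152]
 [-0.9304  0.4869]]
rest [ 0.4566 -0.2129  0.2778]
[[ 1.4777 -2.0317]
 [-0.5694 -0.65  ]
 [-0.344  -0.0948]
 [ 0.6472  0.9271]
 [ 0.9861 -0.7436]
 [ 0.8542  0.3121]
 [ 0.4246  3.5959]
 [-0.0868 -0.5179]
 [-1.7878 -0.7317]
 [-0.3883  0.4377]]
hasp [1.3569] [-0.4705  0.8207] [[0.6249 0.0017 0.2107]]
--- catch check
hole+y,-y scene [[275.2092 253.961 ]
 [303.5199 238.0193]] obs 276,250 / 302,233
cheek tops top-view [[217.862  271.6031]
 [221.1048 216.013 ]
 [266
[... 951 characters left out ...]
-1.5707963267948966 [ 0.8368  1.0232 -1.3077  2.2432  1.2553  1.0495  1.8943]
0.41 0.115 1.5707963267948966 [ 0.428   0.6886 -0.9127  2.2195  0.9229  0.6822 -1.1548]
0.41 0.115 -1.5707963267948966 [ 0.6751  1.0387 -1.308   2.2141  1.2553  1.0662  1.7566]
rest [ 0.7555  0.6478 -0.5692  1.9162  0.5124  0.7254 -1.4105]
rest [ 1.0059  0.798  -0.9295  1.9085  0.8375  0.8822  1.4856]
ins [ 0.6743  0.6705 -0.9092  1.8463  0.6462  0.9514 -0.5764] [ 0.8313  0.6855 -0.9173  1.8295  0.6583  0.9642 -0.4243]
ins [-0.7932  0.804   1.1293  1.8947 -0.8606  1.0326 -2.474 ] [-0.4319  0.6213  0.7854  1.8727 -0.5617  0.8831 -2.5602]
pot [0.4204 0.2549 0.04  ] cup [ 0.6255 -0.2991  0.03  ] gap 0.0920036895194765
```

```bash
python3 - <<'E'
from h import *
q=Q(C[2]+np.pi); H=np.array([.05,0,.0925]); O=.0095
def tcp(th,r,gap=0):
    return w(C,H+r*np.array([-np.cos(th),0,np.sin(th)])+(.0025+gap)*np.array([np.sin(th),0,np.cos(th)])+[O,0,0])[0]
p=tcp(1.36,.105,.03)
manip.close(20)
manip.move_pose(p+[0,0,.07],q); manip.servo_line(p,vel=.15)
print(manip.current_clock(),F(),manip.current_tool_pos()-p)
manip.servo_line(tcp(1.36,.105,.004),vel=.1); print(F())
for th in np.linspace(1.2,.1,8):
    manip.servo_line(tcp(th,.122-.017*th/1.36),vel=.1); f=F(); print(round(th,2),f)
    if np.abs(f).max()>25: break
print(manip.current_clock())
import cv2; cv2.imwrite("pics/h1.png",manip.get_image("scene")[155:315,225:465,::-1])
E
python3 -c "
import cv2;a=cv2.imread('pics/h1.png');cv2.imwrite('pics/h1b.png',cv2.resize(a,None,fx=3.3333,fy=3.3333,interpolation=2))"
```

```text
4.925 [ 0.2 -0.3  0.8] [0.00030702 0.00010288 0.00043849]
[ 0.7 -0.5 -0.7]
1.2 [ 0.2  0.2 -0.2]
1.04 [-0.1 -0.2  0.5]
0.89 [ 0.5 -0.2 -0.2]
0.73 [ 0.7 -0.4 -0. ]
0.57 [-0.2  0.3  0.2]
0.41 [ 6.9  0.8 -4. ]
0.26 [ 9.7  0.8 -3.4]
0.1 [13.   0.4 -6.1]
8.0083
```

View pics/h1b.png

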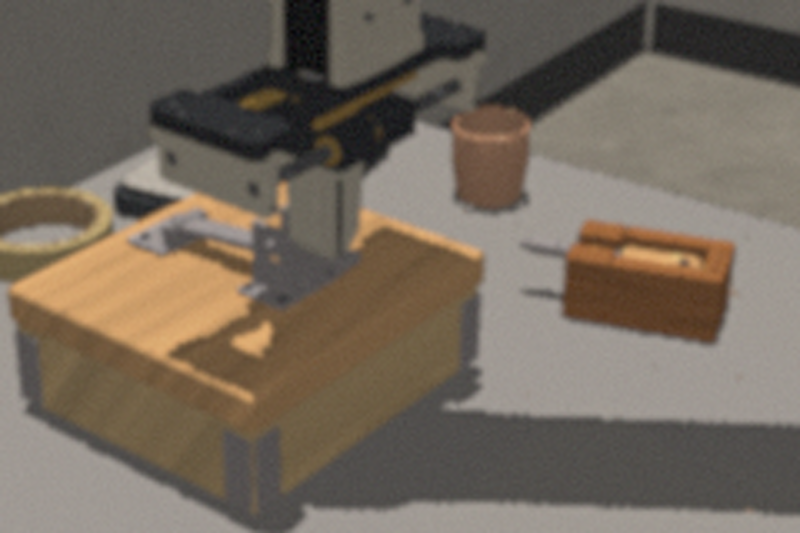

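The strap is nearly down, with the fingers at about (330,240) in the crop. The +x force suggests the finger edge is caught behind the rolled end. I'll lift off, move over the roll and press straight down.

```bash
cat > hasp2.py <<'E'
from h import *
p=manip.current_tool_pos(); print(R.from_euler('z',-C[2]).apply(p-[C[0],C[1],0]))
manip.servo_line(p+[.004,0,.03],vel=.15); print("lifted",F())
f0=manip.current_force()
a=w(C,[.05-.118,0,.125])[0]; manip.servo_line(a,vel=.15)
for z in np.arange(.116,.089,-.003):
    manip.servo_line([a[0],a[1],z],vel=.06); f=manip.current_force()-f0; print(round(z,3),np.round(f,1),np.round(manip.current_tool_pos()[2],4))
    if f[2]>8: break
manip.sleep(.2); print(F())
manip.servo_line([a[0],a[1],.2],vel=.2); print(manip.current_clock())
E
python3 hasp2.py
```

```text
[-0.0547404   0.00042953  0.10853621]
lifted [ 0.2  0.3 -0.5]
0.116 [-0.2 -0.4  0.5] 0.1157
0.113 [-0.3  0.2  0.7] 0.1129
0.11 [ 0.5 -0.4  0.1] 0.1098
0.107 [0.4 0.1 0.4] 0.1068
0.104 [ 0.2 -0.9  1.1] 0.1038
0.101 [ 0.1 -0.1  0.6] 0.1008
0.098 [-2.7  0.3  8.1] 0.0987
[-1.  -0.2  7.2]
11.3833
```

Contact came at about 8 N at the expected stop height, so the latch should be closed. Now I'll fetch the pin by its shaft.

```bash
python3 - <<'E'
from h import *
import cv2
manip.open()
g=np.r_[w(REST,[.065,0,0])[0][:2],.030]; q=Q(REST[2])
manip.move_pose(g+[0,0,.10],q)
im=manip.get_image("scene"); cv2.imwrite("pics/s2.png",im[:,:,::-1])
manip.servo_line(g,vel=.12); print(F())
manip.close(40); print(manip.current_finger_gap(),manip.current_gripper_force(),F())
manip.servo_line(g+[0,0,.04],vel=.08); print(manip.current_finger_gap(),F())
manip.servo_line(g+[0,0,.15],vel=.2)
l=np.array([.40,.113,.10]); manip.move_pose(l,Q(np.pi/2))
im=manip.get_image("scene")
cv2.imwrite("pics/s3.png",im[:,:,::-1]); print(manip.current_clock(),manip.current_finger_gap())
E
python3 -c "
import cv2,numpy as np
a=cv2.imread('pics/s2.png')[155:275,225:425];b=cv2.imread('pics/s3.png')[200:440,240:640]
cv2.imwrite('pics/v3.png',np.hstack([cv2.resize(a,(400,240)),b]))"
```

```text
[ 0.5 -0.2  0.2]
0.008700355128152615 40.82714254036546 [-0.4  0.2  0.2]
0.008728183896065712 [-0.7 -0.8 -0.6]
19.7 0.008734945930600318
```

View pics/v3.png

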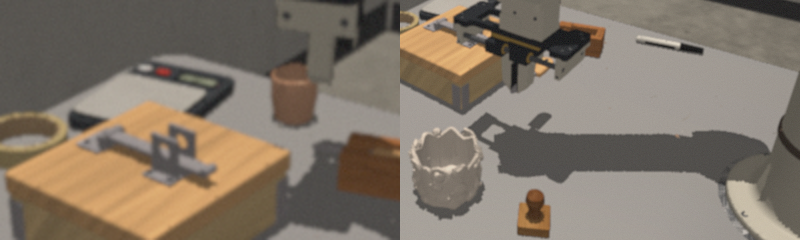

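The left half shows the latch lying closed in the catch. The right half shows the pin held, its handle at about (543,68) behind the fingers. Next I'll lay it down and look from the top.

Run:
```python
from h import *
import cv2
l=np.array([.40,.113,.0])
manip.servo_line(l+[0,0,.02],vel=.12); print(F())
for z in (.014,.009,.005,.003):
    manip.servo_line(l+[0,0,z],vel=.05); f=F(); print(z,f)
    if f[2]>6: break
manip.open(); manip.servo_line(l+[0,0,.12],vel=.2)
manip.servo_line([.40,.113,.25],vel=.3)
im=manip.get_image("scene"); cv2.imwrite("pics/s4.png",im[:,:,::-1]); im=manip.get_image("top"); cv2.imwrite("pics/t4.png",im[:,:,::-1])
print(manip.current_clock())
print(Cam("top").px([[.40,.13,.01],[.4,.02,.01]]),Cam("scene").px([[.40,.13,.01],[.4,.02,.01]]))
a=cv2.imread('pics/s4.png');b=cv2.imread('pics/t4.png')
cv2.imwrite('pics/v4.png',np.hstack([cv2.resize(a[240:390,330:480],(400,400),interpolation=2),cv2.resize(b[250:400,230:380],(400,400),interpolation=2)]))
```

```text
[ 0.8  0.5 -0.2]
0.014 [-0.7 -0.2 -0.7]
0.009 [ 0.6 -1.1 -1.2]
0.005 [-0.   0.9 -1.1]
0.003 [-0.4  0.1 -0.4]
24.3083
[[251.4368607  321.90855523]
 [302.74063293 321.86762359]] [[350.75254874 341.57660179]
 [386.19448884 307.63753183]]
```

View pics/v4.png

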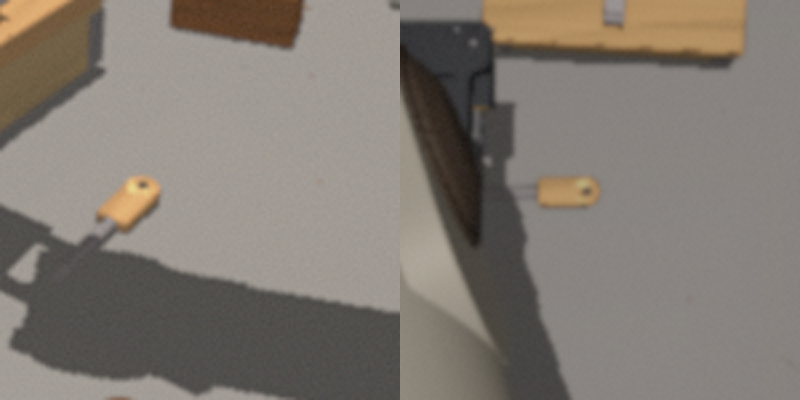

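The pin lies flat. In the top crop, the handle spans x 137–200 at y ≈ 192 (full picture about u 281–305, v 322), with the shaft pointing left (+y).

Run:
```python
from h import *
T,S=Cam("top"),Cam("scene"); k=400/150
for p in ((137,192),(200,192),(110,192.5)): print(T.onz(np.array([230,250])+(np.array(p)+.5)/k-.5,.010))
for p in ((113,217),(149,184)): print("S",S.onz(np.array([330,240])+(np.array(p)+.5)/k-.5,.010))
```

```text
[0.40041826 0.06655543 0.01      ]
[0.40037878 0.01581595 0.01      ]
[0.40003811 0.08825738 0.01      ]
S [0.40015077 0.06602353 0.01      ]
S [0.39935633 0.02324652 0.01      ]
```

Run:
```python
from h import *
import cv2
np.set_printoptions(precision=4,suppress=True)
g=np.array([.4002,.0505,.002])
manip.move_pose(g+[0,0,.1],Q(np.pi/2)); manip.servo_line(g,vel=.12); print(F())
manip.close(55); print(manip.current_finger_gap(),manip.current_gripper_force(),F())
manip.servo_line(g+[0,0,.18],vel=.2)
a=w(C,[-.03,-.119,.103])[0]; q=Q(C[2]+np.pi/2)
manip.move_pose(a+[0,0,.09],q); manip.servo_line(a,vel=.15)
manip.sleep(.2); p=manip.current_tool_pos(); print(p-a,F(),manip.current_finger_gap(),manip.current_clock())
for n in("scene","top"): cv2.imwrite(f"pics/{n}5.png",manip.get_image(n)[:,:,::-1])
e=np.array([[-.03,-.014,.106],[-.03,.014,.106],[-.03,-.039,.106],[-.03,-.09,.106]])
print(Cam("top").px(w(C,e)),Cam("scene").px(w(C,e)))
a=cv2.imread('pics/scene5.png');b=cv2.imread('pics/top5.png')
cv2.imwrite('pics/v5.png',np.hstack([cv2.resize(a[200:260,290:350],(400,400),interpolation=2),cv2.resize(b[210:270,290:350],(400,400),interpolation=2)]))
```

```text
[ 0.8  0.1 -0.1]
0.02277044138745546 54.99984562397003 [0.7 0.2 0.4]
[ 0.0009 -0.0001  0.0012] [ 0.2  0.2 -0.6] 0.023182475921993132 29.975
[[317.3972 236.5271]
 [303.5369 235.8011]
 [329.7613 237.1748]
 [354.9516 238.4943]] [[317.0937 225.2745]
 [307.2128 230.8384]
 [325.5919 220.4891]
 [342.0469 211.2233]]
```

View pics/v5.png

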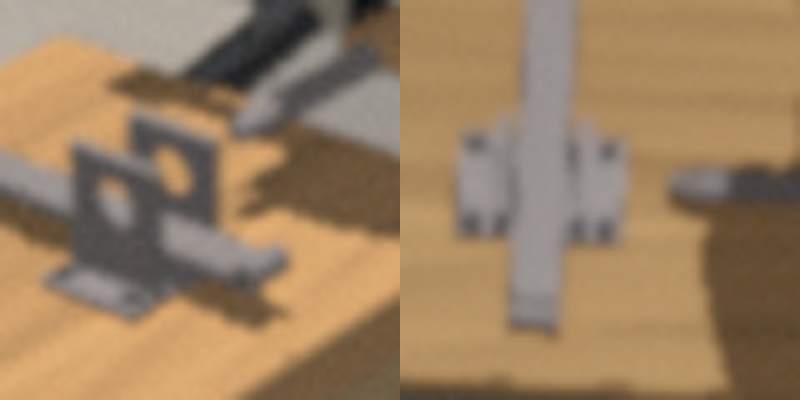

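In the scene crop, the holes are at (115,200) and (176,170) and the tip is at (237,130). In the top crop, the tip is at (672,187), level with the catch centre. The tip is on the hole line within about 1 mm, perhaps slightly high. I'll insert with force monitoring.

Run:
```python
from h import *
np.set_printoptions(precision=4,suppress=True)
f0=manip.current_force()
for y in list(-np.array([.105,.097,.092,.087,.080,.072,.067,.062,.055,.045,.039,.035,.033,.032,.031,.030,.029,.028,.027])):
    manip.servo_line(w(C,[-.03,y,.1025])[0],vel=.06); f=R.from_euler('z',-C[2]).apply(manip.current_force()-f0)
    p=R.from_euler('z',-C[2]).apply(manip.current_tool_pos()-[C[0],C[1],0])
    print(round(y,3),f.round(1),p,manip.current_wrist_torque().round(2))
    if np.abs(f).max()>9: break
print(manip.current_clock(),manip.current_finger_gap())
```

```text
-0.105 [-0.4  0.3  0.9] [-0.03   -0.104   0.1025] [-0.   -0.14  0.01]
-0.097 [0.5 0.5 0.7] [-0.03   -0.0963  0.1025] [-0.06 -0.12  0.03]
-0.092 [-0.5 -0.2  0.4] [-0.03   -0.0915  0.1025] [-0.05 -0.09  0.02]
-0.087 [-0.2  1.2  1.3] [-0.03   -0.0865  0.1025] [-0.06 -0.05  0.06]
-0.08 [0.2 0.2 0.9] [-0.03   -0.0792  0.1026] [ 0.   -0.08 -0.04]
-0.072 [-0.2 -0.2  0.2] [-0.03   -0.0712  0.1026] [-0.06 -0.04 -0.01]
-0.067 [ 0.7 -0.2  0.9] [-0.03   -0.0665  0.1026] [ 0.05 -0.05 -0.  ]
-0.062 [-0.6  0.4  0.6] [-0.03   -0.0615  0.1025] [-0.08 -0.1   0.03]
-0.055 [ 0.2  1.  -0.5] [-0.03   -0.0542  0.1026] [-0.11 -0.1  -0.04]
-0.045 [ 0.1 -0.1  1.1] [-0.03   -0.0441  0.1026] [-0.03 -0.1   0.03]
-0.039 [-0.7 -0.1  1.5] [-0.03   -0.0384  0.1026] [-0.08 -0.12  0.05]
-0.035 [ 0.6 -0.4  1.8] [-0.03   -0.0346  0.1025] [-0.05 -0.05  0.  ]
-0.033 [-0.8 -0.4  0. ] [-0.03   -0.0329  0.1025] [-0.04 -0.14  0.02]
-0.032 [0.3 0.8 0.9] [-0.03   -0.032   0.1025] [-0.07 -0.1   0.01]
-0.031 [ 1.  -0.2  0. ] [-0.03   -0.0311  0.1025] [-0.13 -0.05  0.  ]
-0.03 [-1.1 -3.5  2.1] [-0.03   -0.031   0.1025] [-0.79  0.03 -0.06]
-0.029 [-1.1 -6.2  2.5] [-0.0301 -0.0309  0.1025] [-1.26  0.    0.02]
-0.028 [-0.3 -7.   3.2] [-0.03   -0.0309  0.1025] [-1.62  0.12  0.  ]
-0.027 [-1.8 -9.1  3.4] [-0.03   -0.0309  0.1025] [-2.08  0.11 -0.  ]
35.125 0.02335165588525182
```

The shoulder is against the cheek, with contact at the predicted depth. I'll relieve the push, release, back away and look.

Run:
```python
from h import *
import cv2
manip.servo_line(w(C,[-.03,-.0305,.1025])[0],vel=.05); print(F())
manip.open(); manip.sleep(.2)
manip.servo_line(w(C,[-.03,-.0305,.19])[0],vel=.12)
p=w(C,[-.03,-.16,.28])[0]; manip.move_pose(p,Q(C[2]+np.pi/2))
for n in("scene","top"): cv2.imwrite(f"pics/{n}6.png",manip.get_image(n)[:,:,::-1])
print(manip.current_clock(),F())
a=cv2.imread('pics/scene6.png');b=cv2.imread('pics/top6.png')
cv2.imwrite('pics/v6.png',np.hstack([cv2.resize(a[195:265,280:350],(400,400),interpolation=2),cv2.resize(b[205:275,275:345],(400,400),interpolation=2)]))
e=np.array([[-.03,-.014,.106],[-.03,.050,.106],[-.03,-.065,.106]])
k=400/70
print((Cam("scene").px(w(C,e))-[280,195]+.5)*k,(Cam("top").px(w(C,e))-[275,205]+.5)*k)
```

```text
[-1.3 -3.8 -0.1]
38.4083 [-0.9 -1.2 -0.1]
[[214.82088847 175.85427153]
 [ 82.33576843 250.45670405]
 [312.13395918 121.05723629]] [[245.1267345  183.01225846]
 [ 63.98389235 173.52378839]
 [389.19349353 190.55864072]]
```

View pics/v6.png

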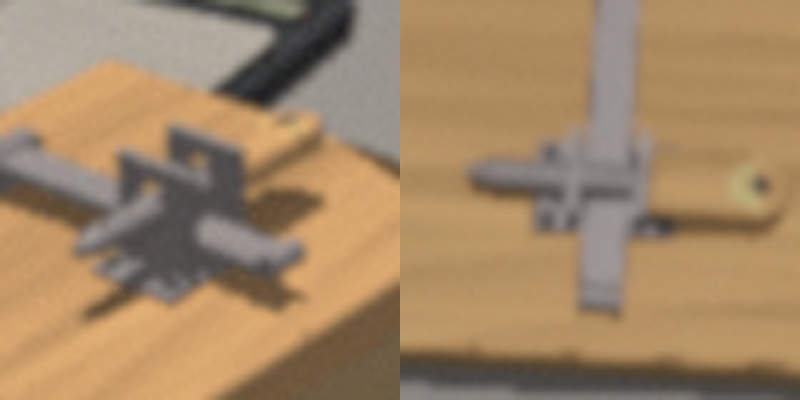

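The pin passes through both holes, with its tip at (80,245) in the scene crop against (82,250) predicted. Its shoulder is on the near cheek at (645,180) in the top crop, the strap is closed and the arm is clear.

```bash
python3 -c "
from bench import manip
print(manip.hand_in(),manip.current_clock())"
```

```text
the job is handed in; nothing more can be done
the job is handed in; nothing more can be done
```

The job is handed in: the final pictures show the latch closed, the pin through both holes with its handle against the catch, and the arm clear, at about 38 s of the 72 s; the judge's verdict was not shown.

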